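# Find the rattling parts case by shaking and hold it out over the hand-over pad

## Robot

A 6-joint arm with a two-finger parallel gripper is mounted at the origin on a cart in front of the work surface, level with it; the furniture and walls round the work are solid. World frame = base frame: x ahead of the robot, y to its left, z up, the work surface at z = 0. Lengths are in m, angles in rad, forces in N, time in s.
With the tool pointing down it reaches from about 0.25 to 0.725 m from the base axis. Payload 4 kg.
Tool frame: the origin (TCP) lies midway between the tips of the shut fingers; the grasp point (between the pads) lies 19 mm behind it; z points along the fingers, y is the line along which they close (so a half turn about z gives the same grasp; the last joint's range is limited). The gripper opens to 85 mm and grips with 20 to 120 N. Pads are 22 mm wide; open, the fingers measure 114 mm over their backs; the gripper's body (76 mm by 85 mm) begins 54 mm behind the grasp point. The pads swing forward as they close: fully open they stand 13 mm farther back than shut.
Start: joints at [1.111, 0.241, 0.005, 1.335, 0, 1.571], TCP at [0.222, 0.448, 0.231] pointing down, gripper open.
Joint ranges: [-2.72, 2.72], [-1.05, 1.87], [-1.09, 1.28], [-1.99, 2.15], [-1.42, 1.44], [-3.14, 3.14]. Speed limits (rad/s): [2.79, 2.79, 3.14, 3.14, 3.14, 3.14].

## Interface

Orientations are given as a unit quaternion [x, y, z, w].
In Python, from workcell import bot gives the robot as it stands.
- The arm moves only by the tool play_rows, never from a script. Its argument "moves" is a list of rows, each a list of 3 entries, a list of its own where there are three numbers: the opening, from -1 (shut) to 1 (fully open), then the shift along the tool's x, y, z in cm, then the turn, a rotation vector about the tool's x, y, z in rad. A call has 1 to 12 rows; each row shifts and turns the commanded pose from where the row before left it, along the tool's axes as they then stand; what a row does not reach is not made up. A row lasts 1/12 s, in which the tool goes at most 41.7 mm and 7.16 degrees, less where a joint would pass 70% of its speed; a pose out of reach is approached as far as the arm can. A call is refused whole if a number of a shift passes 4.17 or a number of a turn 0.125, either way. A call with a gripper value outside its range is refused whole. The fingers move at their own pace and stop on an object; the grip force is fixed at half the most. Time passes only in rows, so rows that do not move let the fingers close. It gives the time, the measured TCP pose, the force and the opening at its end, in the units of the state.
- bot.get_obs(): the state, without advancing time (a new reading comes with each control period).
- bot.camera(name): name is "scene" or "top" or "wrist"; returns (picture, depth): 480x640x3 uint8, red, green, blue; 480x640 float32, m along the optical axis (not along the pixel's ray), 0 where there is no reading.
- bot.camera_info(name): a dict with "K" (3x3 intrinsics, pixels), "world_from_camera" (4x4, takes a point from camera to world coordinates); the wrist camera has in their place "T_tool_cam" (4x4, takes a point from camera to tool coordinates, whose origin is the TCP and whose axes are the flange's). Camera axes: x right, y up, looking along -z (the intrinsics and any distortion apply to the point x, -y, -z); pixel columns grow to the right and rows downward; lengths in m; the calibration is good to about 2 mm. The wrist camera is an equidistant fisheye: a pixel r from the principal point sees the ray r / f radians off the axis. A picture is of the moment at which its call begins: read the wrist's pose just before it. camera_info takes no time and is no camera call.
- bot.job_done(): hands the job in, once; it reports no verdict.
The state is a dict: "clock": time; "joint_pos": joint angles; "joint_vel": joint speeds; "tau": joint torques, N m; "eef_pos": TCP position; "tool_rot": TCP orientation; "ft_force": force on the tool from outside, world axes, zero at the start; "ft_torque": the same for the moment, N m; "grip_width": finger opening in m.
Only numpy, scipy, OpenCV 4.12 (cv2) and the standard library are available. Lean on these libraries where they do the work, as an engineer would, in place of code of your own. Each camera call takes 0.05 s, during which the arm holds its last target. There are 200 camera calls.

## Task

One of the three sealed grey parts cases has a ball loose inside. Take all three in turn, left, middle, then right, lift each well clear of the bench and shake it briskly to and fro to find the one that rattles, standing what you put down back upright where it stood on the mat. Present the one that rattles: finish while still holding it in the gripper, level and steady in mid-air, a hand's width above the middle of the round hand-over pad beyond the cases, with the other two back in their places and the small things lying about left alone.

Things in the scene. Friction and masses are not known exactly. Their poses are not given: they have to be found in the camera images.
- mat: thin black rubber mat, 150 x 370 mm, 3 mm thick, fixed; the three cases stand on it side by side, 130 mm apart, squarely. Origin: centre of its underside, z up, y along its length towards the left; turned up to 0.2 rad. A tall grey parts cabinet with open drawers stands some 0.1 m to the left of and behind its left end: keep the gripper clear of it, also on the way from the start
- case_left: left (+y) of the three like cases: sealed plain grey parts case, 120 mm long (its x, pointing away from the robot), 66 mm wide (y), 50 mm high, lid bonded on, 0.4 kg with contents. Origin: centre of its underside, z up. Grip it from above across its 66 mm, at mid-length
- case_middle: the middle one, same size, look, weight and frame as case_left. Inside each case is a 114 x 60 x 44 mm space: in one of the three, a different one each time, a 40 mm steel ball (0.26 kg) rolls free with 74 mm of play lengthwise; the other two hold a 0.26 kg block with no play
- case_right: the right one (-y), same size, look, weight and frame as case_left. Held level, swung 100 mm along its length in 0.4 s and stopped short, the loose ball knocks and stays at the leading end: its weight shifts the wrist moment by 0.1 N m (fro: as much the other way); in a packed case under 0.03 each way. Gentle strokes hardly roll it
- pad: round metal flange with a cork disc on top, the hand-over pad, 76 mm across, 17 mm high, fixed to the bench beyond the cases. Origin: centre of its underside; z up. The case that rattles is held over its middle
- thumb_screw: bystander: small knurled thumb screw standing on its head, 20 x 20 x 29 mm, beyond the pad to the left; origin centre of underside
- end_cap: bystander: dark round end cap, 63 mm across, 22 mm high, beyond the right case; origin centre of underside
- loupe: bystander: black loupe, 39 mm across, 38 mm high, to the right of the pad; origin centre of underside
- rubber: bystander: eraser, 19 x 42 x 13 mm, to the left of the pad; origin centre of underside

How it is judged:
On the way, in this order (a step that is already met when the one before it is completed fails the run):
1. the left case, held in the fingers 40 mm or more clear of the bench, is moved briskly (over 0.2 m/s) (height (world z) of case_left above 0.045 m and contact force between the fingers and case_left above 0.5 N and linear speed of case_left above 0.2 m/s).
2. the left case, held in the fingers 40 mm or more clear of the bench, is stopped or turned back (under 0.12 m/s) (height (world z) of case_left above 0.045 m and contact force between the fingers and case_left above 0.5 N and linear speed of case_left below 0.12 m/s).
3. the left case, held in the fingers 40 mm or more clear of the bench, is moved briskly again (over 0.2 m/s) (all of step 1).
4. the middle case, held in the fingers 40 mm or more clear of the bench, is moved briskly (over 0.2 m/s) (height (world z) of case_middle above 0.045 m and contact force between the fingers and case_middle above 0.5 N and linear speed of case_middle above 0.2 m/s).
5. the middle case, held in the fingers 40 mm or more clear of the bench, is stopped or turned back (under 0.12 m/s) (height (world z) of case_middle above 0.045 m and contact force between the fingers and case_middle above 0.5 N and linear speed of case_middle below 0.12 m/s).
6. the middle case, held in the fingers 40 mm or more clear of the bench, is moved briskly again (over 0.2 m/s) (all of step 4).
7. the right case, held in the fingers 40 mm or more clear of the bench, is moved briskly (over 0.2 m/s) (height (world z) of case_right above 0.045 m and contact force between the fingers and case_right above 0.5 N and linear speed of case_right above 0.2 m/s).
8. the right case, held in the fingers 40 mm or more clear of the bench, is stopped or turned back (under 0.12 m/s) (height (world z) of case_right above 0.045 m and contact force between the fingers and case_right above 0.5 N and linear speed of case_right below 0.12 m/s).
9. the right case, held in the fingers 40 mm or more clear of the bench, is moved briskly again (over 0.2 m/s) (all of step 7).
At the end, for the whole second after the job is handed in: The case with the loose ball is held still and level (0.2 rad) in the fingers, within 50 mm of the hand-over pad's middle seen from above, underside 60 to 240 mm over the bench, not touching the pad; the other two stand upright, let go, within 60 mm of where they stood (((distance between ball_c0 and case_left below 0.07 m and horizontal distance between case_left and pad below 0.05 m and height (world z) of case_left between 0.06 and 0.24 m and angle between case_left's own z axis and vertical below 0.2 rad and linear speed of case_left below 0.04 m/s and contact force between the fingers and case_left above 1 N and contact force between case_left and pad below 0.1 N and height (world z) of each of case_middle, case_right below 0.009 m and angle between each of case_middle, case_right's own z axis and vertical below 0.1 rad and distance of each of case_middle, case_right from where it was at the start of the episode below 0.06 m and contact force between each of the arm, the fingers and case_middle below 0.1 N and contact force between each of case_middle, case_right and case_left below 0.1 N and contact force between each of the arm, the fingers and case_right below 0.1 N) or (distance between ball_c0 and case_middle below 0.07 m and horizontal distance between case_middle and pad below 0.05 m and height (world z) of case_middle between 0.06 and 0.24 m and angle between case_middle's own z axis and vertical below 0.2 rad and linear speed of case_middle below 0.04 m/s and contact force between the fingers and case_middle above 1 N and contact force between case_middle and pad below 0.1 N and height (world z) of each of case_left, case_right below 0.009 m and angle between each of case_left, case_right's own z axis and vertical below 0.1 rad and distance of each of case_left, case_right from where it was at the start of the episode below 0.06 m and contact force between each of the arm, the fingers and case_left below 0.1 N and contact force between each of case_left, case_right and case_middle below 0.1 N and contact force between each of the arm, the fingers and case_right below 0.1 N) or (distance between ball_c0 and case_right below 0.07 m and horizontal distance between case_right and pad below 0.05 m and height (world z) of case_right between 0.06 and 0.24 m and angle between case_right's own z axis and vertical below 0.2 rad and linear speed of case_right below 0.04 m/s and contact force between the fingers and case_right above 1 N and contact force between case_right and pad below 0.1 N and height (world z) of each of case_left, case_middle below 0.009 m and angle between each of case_left, case_middle's own z axis and vertical below 0.1 rad and distance of each of case_left, case_middle from where it was at the start of the episode below 0.06 m and contact force between each of the arm, the fingers and case_left below 0.1 N and contact force between each of case_left, case_middle and case_right below 0.1 N and contact force between each of the arm, the fingers and case_middle below 0.1 N))); the arm keeps its last pose, push and grip.
It fails at once if a bystander is pushed more than 40 mm from its place (distance of any of thumb_screw, end_cap, loupe, rubber from where it was at the start of the episode above 0.045 m).
It also fails if it takes over 67 s, if anything falls off the work surface, if the arm or the gripper's body presses on something with over 40 N, if the wrist force passes 120 N, or if a joint passes its speed limit or range.

## Working session

There is one attempt and no reset: what is moved stays moved. The work goes in short steps, Python scripts to look and compute and a tool call to move; the robot and the scene stay as the last step left them, time stands still between calls to the robot, and variables do not carry over. Pictures are saved under pics/ and viewed, on a budget of 10 in all, crops included, one or two more only if the job needs it, and the job is handed in when it is done.

Besides the shell and the picture viewer there is one more tool, called after "Request:" as a command line: name --argument value ..., lists and objects as JSON in quotes. play_rows: Moves the arm, as the interface text tells. Its arguments: {"type":"object","properties":{"moves":{"type":"array"}},"required":["moves"]}

```bash
mkdir -p pics
python3 - <<'E'
from workcell import bot
import cv2,numpy as np
o=bot.get_obs();print({k:np.round(v,3) for k,v in o.items()})
for n in("top","scene"):
    p,d=bot.camera(n);cv2.imwrite(f"pics/{n}0.png",p[:,:,::-1]);np.savez(f"{n}0.npz",p=p,d=d)
    i=bot.camera_info(n);print(n,i)
E
```

```text
{'clock': np.float64(0.0), 'joint_pos': array([1.111, 0.241, 0.004, 1.335, 0.   , 1.571]), 'joint_vel': array([ 0.001, -0.002, -0.001, -0.001,  0.   , -0.001]), 'tau': array([-1.0000e-03, -3.7232e+01,  2.5241e+01,  1.7000e-02, -0.0000e+00,
       -0.0000e+00]), 'eef_pos': array([0.222, 0.448, 0.23 ]), 'tool_rot': array([ 0.228,  0.974, -0.001, -0.   ]), 'ft_force': array([-0.352, -0.023, -0.001]), 'ft_torque': array([ 0.032,  0.041, -0.006]), 'grip_width': np.float64(0.086)}
top {'K': array([[583.56330921,   0.        , 326.35886593],
       [  0.        , 583.56330921, 238.97288443],
       [  0.        ,   0.        ,   1.        ]]), 'world_from_camera': array([[ 3.90877794e-02,  9.79007247e-01, -2.00042384e-01,
         4.22379232e-01],
       [-9.99235657e-01,  3.81967816e-02, -8.31312329e-03,
        -3.17381292e-02],
       [-4.97632711e-04,  2.00214424e-01,  9.79751977e-01,
         9.82443072e-01],
       [ 0.00000000e+00,  0.00000000e+00,  0.00000000e+00,
         1.00000000e+00]])}
scene {'K': array([[466.52491175,   0.        , 316.16098803],
       [  0.        , 466.52491175, 237.71696737],
       [  0.        ,   0.        ,   1.        ]]), 'world_from_camera': array([[ 0.63592681,  0.30918276, -0.70710899, -0.00538098],
       [-0.77168807,  0.26629669, -0.57756696, -0.51121289],
       [ 0.00972704,  0.91295788,  0.40793785,  0.3941882 ],
       [ 0.        ,  0.        ,  0.        ,  1.        ]])}
```

View pics/top0.png

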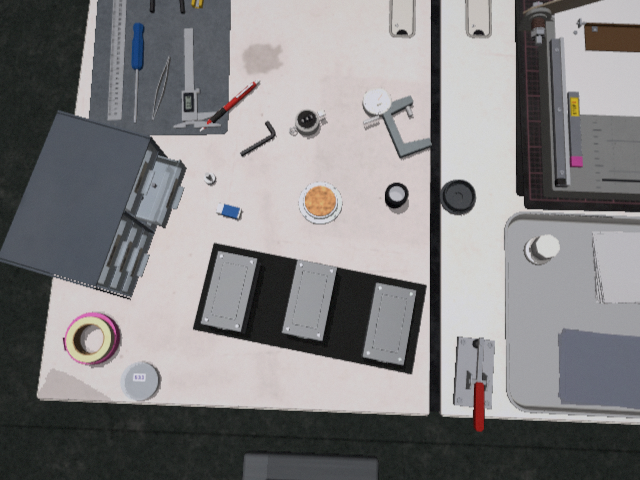

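View pics/scene0.png

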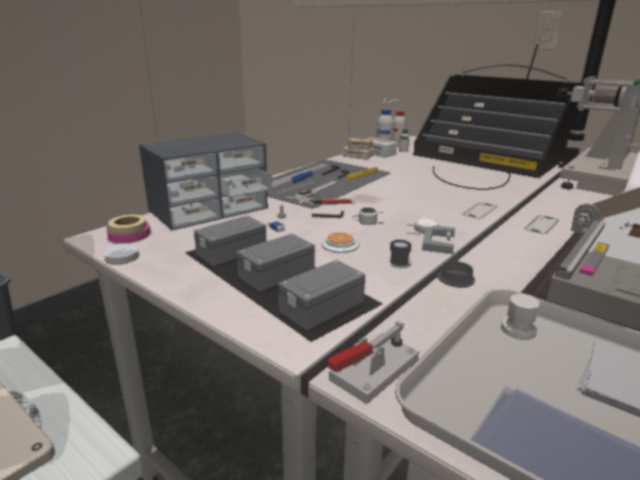

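The top view shows three grey cases on the black mat at about (230,291), (310,301) and (390,323), with the pad at (320,202). The drawers' cabinet is at (100,200), and the bystanders lie above the cases. I'll measure these next.

```bash
cat > h.py <<'E'
import numpy as np,cv2
from workcell import bot
def ray(n,uv,z):
    i=bot.camera_info(n);K=i["K"];T=i["world_from_camera"]
    uv=np.atleast_2d(uv).astype(float)
    r=np.c_[(uv[:,0]-K[0,2])/K[0,0],-(uv[:,1]-K[1,2])/K[1,1],-np.ones(len(uv))]@T[:3,:3].T
    return T[:3,3]+r*((z-T[2,3])/r[:,2])[:,None]
def cloud(n,d):
    i=bot.camera_info(n);K=i["K"];T=i["world_from_camera"]
    v,u=np.mgrid[:480,:640]
    c=np.stack([(u-K[0,2])/K[0,0]*d,-(v-K[1,2])/K[1,1]*d,-d],-1)
    return c@T[:3,:3].T+T[:3,3]
def rect(mask,n,z):
    cs,_=cv2.findContours(mask.astype(np.uint8),cv2.RETR_EXTERNAL,cv2.CHAIN_APPROX_NONE)
    out=[]
    for c in cs:
        if cv2.contourArea(c)<60: continue
        w=ray(n,c[:,0],z)[:,:2]
        (cx,cy),(a,b),t=cv2.minAreaRect((w*1000).astype(np.float32))
        if a<b: t+=90;a,b=b,a
        t=(t+90)%180-90
        out.append((np.round([cx,cy]),np.round([a,b]),round(float(np.deg2rad(t)),3),np.round(c[:,0].mean(0))))
    return out
E
python3 - <<'E'
from h import *
f=np.load("top0.npz");p,d=f["p"],f["d"];P=cloud("top",d)
z=P[...,2]
v,u=np.mgrid[:480,:640]
roi=(u>190)&(u<430)&(v>240)&(v<380)
print("case tops by depth");
for r in rect(roi&(z>.043)&(z<.065),"top",.053):print(*r)
print(np.median(z[roi&(z>.043)]))
print("mat")
hsv=cv2.cvtColor(p,cv2.COLOR_RGB2HSV)
m=(roi|((u>185)&(u<432)&(v>235)&(v<385)))&((z>.03)|(hsv[...,2]<60))
for r in rect(m,"top",.003):print(*r)
print("pad etc")
r2=(u>150)&(u<500)&(v>160)&(v<235)&(z>.007)
for r in rect(r2,"top",.015):print(*r)
for (a,b) in[(320,202),(397,196),(458,197),(210,178),(230,212)]:
    print(a,b,P[b,a].round(3))
cab=(u<192)&(v>105)&(v<302)&(z>.06)
Q=P[cab];print("cab x,y",Q.min(0),Q.max(0))
for lo,hi in[(.06,.1),(.1,.15),(.15,.2),(.2,.3)]:
    q=Q[(Q[:,2]>lo)&(Q[:,2]<hi)]
    if len(q):print(lo,q.min(0).round(3),q.max(0).round(3),np.round(cv2.boxPoints(cv2.minAreaRect(q[:,:2].astype(np.float32))),3).tolist())
E
```

```text
case tops by depth
[ 481. -128.] [121.  67.] -0.159 [389. 323.]
[514.  -1.] [121.  66.] -0.16 [309. 300.]
[523. 127.] [120.  67.] -0.159 [229. 291.]
0.05266785346457925
mat
[506.  -1.] [368. 151.] 1.409 [311. 308.]
[ 511. -202.] [247.   2.] 0.003 [430. 310.]
pad etc
[664. 146.] [42. 19.] 1.338 [228. 210.]
[ 704. -141.] [43. 40.] 0.039 [396. 194.]
[687. -11.] [64. 63.] 1.44 [321. 202.]
[ 706. -248.] [60. 54.] -0.612 [459. 195.]
[721. 184.] [20. 17.] 0.078 [209. 177.]
[690. 251.] [120.  61.] 0.099 [164. 192.]
320 202 [ 0.683 -0.01   0.019]
397 196 [ 0.695 -0.14   0.033]
458 197 [ 0.706 -0.25   0.001]
210 178 [0.72  0.182 0.012]
230 212 [0.66  0.143 0.015]
cab x,y [ 0.42237923 -0.03173813  0.06000427] [0.77383819 0.44402125 0.98244307]
0.06 [0.506 0.212 0.06 ] [0.739 0.443 0.1  ] [[0.4560000002384186, 0.3499999940395355], [0.6620000004768372, 0.15000000596046448], [0.753000020980835, 0.24300000071525574], [0.5460000038146973, 0.4429999887943268]]
0.1 [0.506 0.212 0.1  ] [0.738 0.443 0.15 ] [[0.4560000002384186, 0.35199999809265137], [0.6589999794960022, 0.14900000393390656], [0.7490000128746033, 0.23999999463558197], [0.5460000038146973, 0.4429999887943268]]
0.15 [0.507 0.244 0.15 ] [0.774 0.444 0.163] [[0.5059999823570251, 0.30000001192092896], [0.7390000224113464, 0.24300000071525574], [0.7749999761581421, 0.38999998569488525], [0.5429999828338623, 0.4480000138282776]]
```

Request:
play_rows --moves '[[1, [0, 0, 0], [0, 0, -0.1]], [1, [0, 0, 0], [0, 0, -0.1]], [1, [0, 0, 0], [0, 0, -0.1]], [1, [0, 0, 0], [0, 0, 0]]]'

```text
clock: 0.43
eef_pos: [0.2217, 0.4477, 0.2308]
tool_rot: [0.079, 0.997, -0.001, -0.0]
ft_force: [-0.3, 0.3, 0.8]
grip_width: 0.0853
```

Request:
play_rows --moves '[[1, [-1, -1.2, 0.3], [0, 0, 0]], [1, [-2, -2.5, 0.6], [0, 0, 0]], [1, [-2, -2.5, 0.6], [0, 0, 0]], [1, [-2, -2.5, 0.6], [0, 0, 0]], [1, [-2, -2.6, 0.6], [0, 0, 0]], [1, [-2, -2.6, 0.6], [0, 0, 0]], [1, [-2, -2.6, 0.6], [0, 0, 0]], [1, [-2, -2.6, 0.6], [0, 0, 0]], [1, [-2, -2.6, 0.6], [0, 0, 0]], [1, [-2, -2.6, 0.6], [0, 0, 0]], [1, [-2, -2.6, 0.6], [0, 0, 0]], [1, [-1.7, -1.8, 0.6], [0, 0, 0]]]'

```text
clock: 1.43
eef_pos: [0.4006, 0.1263, 0.1619]
tool_rot: [0.082, 0.997, -0.0, -0.0]
ft_force: [0.7, -0.1, 0.0]
grip_width: 0.0853
```

```bash
cat >> h.py <<'E'
from scipy.spatial.transform import Rotation as R
def st(): 
    o=bot.get_obs();Q=R.from_quat(o["tool_rot"]).as_matrix()
    print("t",round(o["clock"],2),"p",np.round(o["eef_pos"],4),"xax",Q[:,0].round(3),"yang",round(np.arctan2(Q[1,1],Q[0,1]),4),"z",Q[:,2].round(3),"q",o["joint_pos"].round(2),"w",round(o["grip_width"],4),"F",o["ft_force"].round(2),"M",o["ft_torque"].round(3),"Mcase_y",round(float(o["ft_torque"][:2]@[.159,.987]),3));return o,Q
def to(*p):
    o,Q=st();print("tool delta cm",((np.array(p)-o["eef_pos"])@Q*100).round(2),"yaw turn z",round(np.arctan2(Q[1,1],Q[0,1])-1.411,3))
E
python3 -c "
from h import *
to(.523,.127,.15)"
```

```text
t 1.43 p [0.4006 0.1263 0.1619] xax [-0.987  0.163  0.   ] yang 1.4066 z [-0.    -0.001 -1.   ] q [ 0.31  0.13 -0.32  1.12 -0.    0.47] w 0.0853 F [ 0.75 -0.12  0.01] M [ 0.005 -0.005 -0.016] Mcase_y -0.004
tool delta cm [-12.06   2.07   1.19] yaw turn z -0.004
```

Request:
play_rows --moves '[[1, [-2, 0.4, 0.2], [0, 0, 0]], [1, [-3, 0.5, 0.3], [0, 0, 0]], [1, [-3, 0.5, 0.3], [0, 0, 0]], [1, [-2.5, 0.4, 0.3], [0, 0, 0]], [1, [-1.5, 0.3, 0.1], [0, 0, 0]], [1, [0, 0, 2], [0, 0, 0]], [1, [0, 0, 3], [0, 0, 0]], [1, [0, 0, 2], [0, 0, 0]], [1, [0, 0, 0], [0, 0, 0]]]'

```text
clock: 2.18
eef_pos: [0.5183, 0.1292, 0.0754]
tool_rot: [0.081, 0.997, -0.002, -0.005]
ft_force: [-1.4, 0.1, -0.7]
grip_width: 0.0858
```

Run:
```python
from h import *
to(.523,.127,.008)
p,d=bot.camera("wrist");cv2.imwrite("pics/w1.png",p[:,:,::-1])
```

```text
t 2.18 p [0.5183 0.1292 0.0754] xax [-0.987  0.162  0.009] yang 1.4085 z [-0.01  -0.002 -1.   ] q [ 0.24  0.43 -0.15  1.    0.    0.41] w 0.0858 F [-1.36  0.14 -0.66] M [-0.012  0.028  0.02 ] Mcase_y 0.026
tool delta cm [-0.56 -0.11  6.74] yaw turn z -0.003
```

View pics/w1.png

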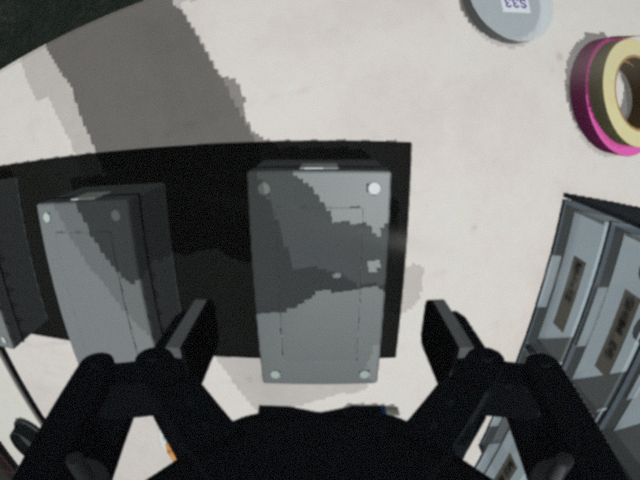

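The wrist view shows the left case centred between the open fingers, at about column 320. The cabinet is clear to the right. Next: descend, grip and lift.

Request:
play_rows --moves '[[1, [-0.4, -0.1, 1.5], [0, 0, 0]], [1, [0, 0, 2], [0, 0, 0]], [1, [0, 0, 2], [0, 0, 0]], [1, [0, 0, 1.1], [0, 0, 0]], [1, [0, 0, 0], [0, 0, 0]], [-1, [0, 0, 0], [0, 0, 0]], [-1, [0, 0, 0], [0, 0, 0]], [-1, [0, 0, 0], [0, 0, 0]], [-1, [0, 0, 0], [0, 0, 0]], [-1, [0, 0, 0], [0, 0, 0]], [-1, [0, 0, 0], [0, 0, 0]], [-1, [0, 0, 0], [0, 0, 0]]]'

```text
clock: 3.23
eef_pos: [0.5276, 0.129, 0.0164]
tool_rot: [0.08, 0.997, 0.0, 0.002]
ft_force: [0.2, 0.1, 7.0]
grip_width: 0.0647
```

Run:
```python
from h import *
to(.523,.127,.008)
```

```text
t 3.23 p [0.5276 0.129  0.0164] xax [-0.987  0.16  -0.004] yang 1.4106 z [ 0.004  0.001 -1.   ] q [ 0.24  0.51 -0.2   0.85 -0.    0.4 ] w 0.0647 F [0.15 0.11 7.01] M [-0.242  0.211 -0.068] Mcase_y 0.17
tool delta cm [ 0.42 -0.27  0.83] yaw turn z -0.0
```

Request:
play_rows --moves '[[-1, [0, 0, -0.5], [0, 0, 0]], [-1, [0, 0, -1.5], [0, 0, 0]], [-1, [0, 0, -2], [0, 0, 0]], [-1, [0, 0, -2], [0, 0, 0]], [-1, [0, 0, -2], [0, 0, 0]], [-1, [0, 0, -2], [0, 0, 0]], [-1, [0, 0, -1], [0, 0, 0]], [-1, [0, 0, 0], [0, 0, 0]], [-1, [0, 0, 0], [0, 0, 0]], [-1, [0, 0, 0], [0, 0, 0]]]'

```text
clock: 4.07
eef_pos: [0.5247, 0.1284, 0.1228]
tool_rot: [0.08, 0.997, -0.0, -0.001]
ft_force: [-0.2, -0.4, -4.3]
grip_width: 0.0654
```

Run:
```python
from h import *
to(.523,.127,.12)
p,d=bot.camera("wrist");cv2.imwrite("pics/w2.png",p[:,:,::-1]);st()
```

```text
t 4.07 p [0.5247 0.1284 0.1228] xax [-0.987  0.159  0.003] yang 1.411 z [-0.003 -0.001 -1.   ] q [ 0.24  0.39 -0.08  1.11  0.    0.4 ] w 0.0654 F [-0.23 -0.41 -4.33] M [-0.007  0.021  0.016] Mcase_y 0.019
tool delta cm [ 0.15 -0.16  0.28] yaw turn z 0.0
t 4.12 p [0.5246 0.1283 0.1226] xax [-0.987  0.159  0.003] yang 1.411 z [-0.003 -0.001 -1.   ] q [ 0.24  0.39 -0.08  1.11  0.    0.4 ] w 0.0652 F [ 0.48 -0.26 -3.72] M [-0.02   0.016 -0.037] Mcase_y 0.013
```

View pics/w2.png

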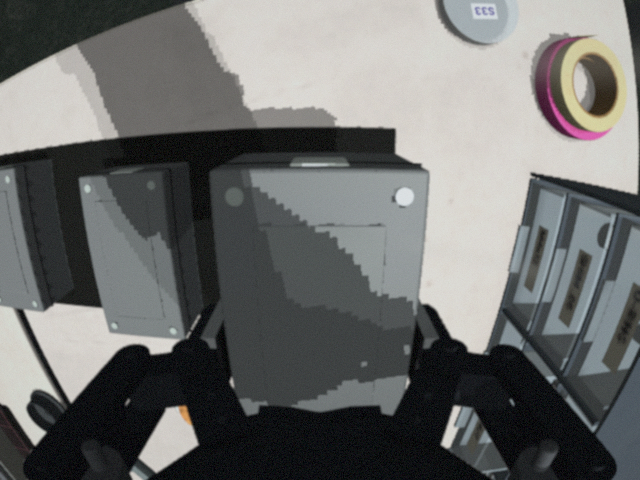

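The case is lifted and level in the fingers, with a weight of about 4 N. Now shaking it: first towards the robot, then away.

Request:
play_rows --moves '[[-1, [2.5, 0, 0], [0, 0, 0]], [-1, [2.5, 0, 0], [0, 0, 0]], [-1, [2.5, 0, 0], [0, 0, 0]], [-1, [2.5, 0, 0], [0, 0, 0]], [-1, [0, 0, 0], [0, 0, 0]], [-1, [0, 0, 0], [0, 0, 0]], [-1, [0, 0, 0], [0, 0, 0]], [-1, [0, 0, 0], [0, 0, 0]], [-1, [0, 0, 0], [0, 0, 0]], [-1, [0, 0, 0], [0, 0, 0]]]'

```text
clock: 4.95
eef_pos: [0.4279, 0.1444, 0.1242]
tool_rot: [0.08, 0.997, -0.0, 0.0]
ft_force: [-1.5, -0.2, -4.1]
grip_width: 0.065
```

```bash
python3 -c "
from h import *
st();bot.camera('top');st()"
```

```text
t 4.95 p [0.4279 0.1444 0.1242] xax [-0.987  0.16  -0.   ] yang 1.4104 z [ 0. -0. -1.] q [ 0.33  0.23 -0.31  1.04 -0.    0.49] w 0.065 F [-1.49 -0.25 -4.08] M [-0.07  -0.013  0.026] Mcase_y -0.024
t 5.0 p [0.4278 0.1444 0.1242] xax [-0.987  0.16  -0.   ] yang 1.4105 z [ 0. -0. -1.] q [ 0.33  0.23 -0.31  1.04 -0.    0.49] w 0.0651 F [-0.37 -0.55 -3.46] M [-0.009 -0.048 -0.014] Mcase_y -0.049
```

Request:
play_rows --moves '[[-1, [-2.5, 0, 0], [0, 0, 0]], [-1, [-2.5, 0, 0], [0, 0, 0]], [-1, [-2.5, 0, 0], [0, 0, 0]], [-1, [-2.5, 0, 0], [0, 0, 0]], [-1, [0, 0, 0], [0, 0, 0]], [-1, [0, 0, 0], [0, 0, 0]], [-1, [0, 0, 0], [0, 0, 0]], [-1, [0, 0, 0], [0, 0, 0]], [-1, [0, 0, 0], [0, 0, 0]], [-1, [0, 0, 0], [0, 0, 0]]]'

```text
clock: 5.83
eef_pos: [0.5251, 0.1288, 0.1244]
tool_rot: [0.08, 0.997, -0.0, -0.0]
ft_force: [0.5, -0.6, -3.6]
grip_width: 0.065
```

```bash
python3 -c "
from h import *
st();bot.camera('top');to(.5265,.129,.0174)"
```

```text
t 5.83 p [0.5251 0.1288 0.1244] xax [-0.987  0.159  0.   ] yang 1.4116 z [-0. -0. -1.] q [ 0.24  0.39 -0.07  1.11  0.    0.4 ] w 0.065 F [ 0.51 -0.56 -3.64] M [0.027 0.009 0.012] Mcase_y 0.013
t 5.88 p [0.5253 0.1288 0.1245] xax [-0.987  0.159  0.   ] yang 1.4115 z [-0.  0. -1.] q [ 0.24  0.39 -0.07  1.11  0.    0.4 ] w 0.0652 F [-0.24  0.11 -4.09] M [-0.012 -0.008 -0.023] Mcase_y -0.009
tool delta cm [-0.12  0.04 10.71] yaw turn z 0.0
```

Request:
play_rows --moves '[[-1, [2.5, 0, 0], [0, 0, 0]], [-1, [2.5, 0, 0], [0, 0, 0]], [-1, [2.5, 0, 0], [0, 0, 0]], [-1, [2.5, 0, 0], [0, 0, 0]], [-1, [0, 0, 0], [0, 0, 0]], [-1, [0, 0, 0], [0, 0, 0]], [-1, [0, 0, 0], [0, 0, 0]], [-1, [0, 0, 0], [0, 0, 0]], [-1, [0, 0, 0], [0, 0, 0]], [-1, [0, 0, 0], [0, 0, 0]]]'

```text
clock: 6.72
eef_pos: [0.428, 0.1445, 0.1243]
tool_rot: [0.08, 0.997, 0.0, 0.0]
ft_force: [0.3, 0.1, -3.9]
grip_width: 0.0654
```

```bash
cat >> h.py <<'E'
def avg(n=8):
    m=[]
    for _ in range(n): bot.camera("top"); m.append(float(bot.get_obs()["ft_torque"][:2]@[.159,.987]))
    print("Mavg",np.mean(m).round(4),"sd",np.std(m).round(4))
E
python3 -c "
from h import *
avg()"
```

```text
Mavg -0.0712 sd 0.0251
```

Request:
play_rows --moves '[[-1, [-2.5, 0, 0], [0, 0, 0]], [-1, [-2.5, 0, 0], [0, 0, 0]], [-1, [-2.5, 0, 0], [0, 0, 0]], [-1, [-2.5, 0, 0], [0, 0, 0]], [-1, [0, 0, 0], [0, 0, 0]], [-1, [0, 0, 0], [0, 0, 0]], [-1, [0, 0, 0], [0, 0, 0]], [-1, [0, 0, 0], [0, 0, 0]], [-1, [0, 0, 0], [0, 0, 0]], [-1, [0, 0, 0], [0, 0, 0]]]'

```text
clock: 7.95
eef_pos: [0.5251, 0.1289, 0.1244]
tool_rot: [0.079, 0.997, -0.0, -0.0]
ft_force: [-0.5, -0.6, -4.6]
grip_width: 0.0655
```

```bash
python3 -c "
from h import *
avg();to(.5265,.129,.0174)"
```

```text
Mavg 0.0647 sd 0.0241
t 8.35 p [0.5259 0.1287 0.1244] xax [-0.987  0.159 -0.   ] yang 1.4111 z [ 0.  0. -1.] q [ 0.24  0.39 -0.07  1.11  0.    0.4 ] w 0.0651 F [-0.72  0.7  -3.16] M [-0.047  0.028 -0.002] Mcase_y 0.02
tool delta cm [-0.06  0.04 10.7 ] yaw turn z 0.0
```

Request:
play_rows --moves '[[-1, [0, 0, 1.5], [0, 0, 0]], [-1, [0, 0, 2], [0, 0, 0]], [-1, [0, 0, 2], [0, 0, 0]], [-1, [0, 0, 2], [0, 0, 0]], [-1, [0, 0, 1.5], [0, 0, 0]], [-1, [0, 0, 0.7], [0, 0, 0]], [-1, [0, 0, 0.5], [0, 0, 0]], [-1, [0, 0, 0.3], [0, 0, 0]], [-1, [0, 0, 0.2], [0, 0, 0]], [-1, [0, 0, 0], [0, 0, 0]], [-1, [0, 0, 0], [0, 0, 0]]]'

```text
clock: 9.27
eef_pos: [0.5266, 0.1288, 0.0181]
tool_rot: [0.08, 0.997, 0.0, 0.001]
ft_force: [-0.4, -0.7, -2.9]
grip_width: 0.0651
```

```bash
python3 -c "
from h import *
to(.5265,.129,.0164)"
```

```text
t 9.27 p [0.5266 0.1288 0.0181] xax [-0.987  0.159 -0.001] yang 1.411 z [ 0.002  0.    -1.   ] q [ 0.24  0.51 -0.2   0.86  0.    0.4 ] w 0.0651 F [-0.37 -0.65 -2.89] M [0.011 0.016 0.027] Mcase_y 0.018
tool delta cm [0.02 0.02 0.17] yaw turn z -0.0
```

Request:
play_rows --moves '[[-1, [0, 0, 0.2], [0, 0, 0]], [-1, [0, 0, 0], [0, 0, 0]], [1, [0, 0, 0], [0, 0, 0]], [1, [0, 0, 0], [0, 0, 0]], [1, [0, 0, 0], [0, 0, 0]], [1, [0, 0, 0], [0, 0, 0]], [1, [0, 0, -1.5], [0, 0, 0]], [1, [0, 0, -3], [0, 0, 0]], [1, [0, 0, -3], [0, 0, 0]], [1, [0, 0, -1.5], [0, 0, 0]], [1, [0, 0, 0], [0, 0, 0]]]'

```text
clock: 10.18
eef_pos: [0.5291, 0.1294, 0.1098]
tool_rot: [0.08, 0.997, 0.001, 0.004]
ft_force: [1.4, 0.0, 0.1]
grip_width: 0.0849
```

Request:
play_rows --moves '[[1, [0, -2, 0], [0, 0, 0]], [1, [-0.2, -3, 0], [0, 0, 0]], [1, [-0.2, -3, 0], [0, 0, 0]], [1, [-0.2, -3, 0], [0, 0, 0]], [1, [-0.2, -2, 0], [0, 0, 0]], [1, [0, 0, 0], [0, 0, 0]], [1, [0, 0, 0], [0, 0, 0]]]'

```text
clock: 10.77
eef_pos: [0.5125, -0.0019, 0.1045]
tool_rot: [0.081, 0.997, 0.0, -0.001]
ft_force: [0.1, 0.3, -0.2]
grip_width: 0.0851
```

Run:
```python
from h import *
to(.514,-.001,.012)
p,d=bot.camera("top");cv2.imwrite("pics/t2.png",p[:,:,::-1])
```

```text
t 10.77 p [ 0.5125 -0.0019  0.1045] xax [-0.987  0.162  0.001] yang 1.4085 z [-0.001  0.    -1.   ] q [-0.    0.36 -0.18  1.04  0.    0.16] w 0.0851 F [ 0.08  0.27 -0.24] M [0.013 0.023 0.033] Mcase_y 0.025
tool delta cm [-0.14  0.11  9.25] yaw turn z -0.003
```

View pics/t2.png

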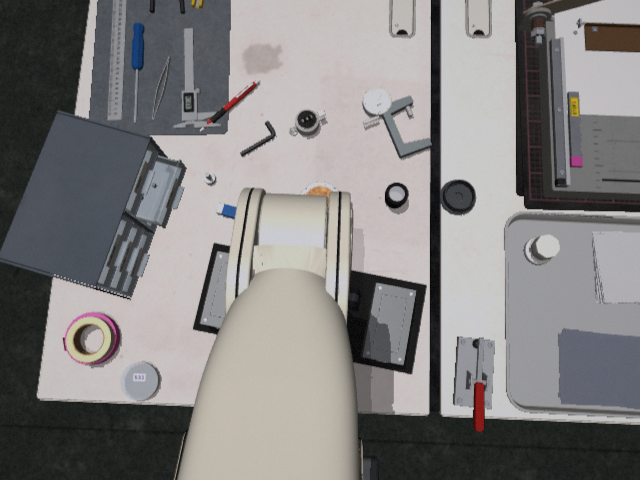

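The top view shows the left case standing back at its place, around (215,290), partly hidden by the arm. Nothing else has moved. Next is the middle case.

Request:
play_rows --moves '[[1, [-0.1, 0.1, 2], [0, 0, 0]], [1, [0, 0, 3], [0, 0, 0]], [1, [0, 0, 2.5], [0, 0, 0]], [1, [0, 0, 1.3], [0, 0, 0]], [1, [0, 0, 0], [0, 0, 0]], [1, [0, 0, 0], [0, 0, 0]], [-1, [0, 0, 0], [0, 0, 0]], [-1, [0, 0, 0], [0, 0, 0]], [-1, [0, 0, 0], [0, 0, 0]], [-1, [0, 0, 0], [0, 0, 0]], [-1, [0, 0, 0], [0, 0, 0]], [-1, [0, 0, 0], [0, 0, 0]]]'

```text
clock: 11.82
eef_pos: [0.5159, 0.0001, 0.019]
tool_rot: [0.08, 0.997, 0.0, 0.002]
ft_force: [0.1, 1.9, 6.9]
grip_width: 0.065
```

```bash
python3 -c "
from h import *
st()"
```

```text
t 11.82 p [5.159e-01 1.000e-04 1.900e-02] xax [-0.987  0.159 -0.004] yang 1.4113 z [ 0.004  0.    -1.   ] q [-0.    0.46 -0.28  0.83  0.    0.16] w 0.065 F [0.05 1.86 6.89] M [-0.006  0.134  0.066] Mcase_y 0.131
```

Request:
play_rows --moves '[[-1, [0, 0, -0.5], [0, 0, 0]], [-1, [0, 0, -1.5], [0, 0, 0]], [-1, [0, 0, -2], [0, 0, 0]], [-1, [0, 0, -2], [0, 0, 0]], [-1, [0, 0, -2], [0, 0, 0]], [-1, [0, 0, -2], [0, 0, 0]], [-1, [0, 0, -1], [0, 0, 0]], [-1, [0, 0, 0], [0, 0, 0]], [-1, [0, 0, 0], [0, 0, 0]], [-1, [0, 0, 0], [0, 0, 0]]]'

```text
clock: 12.65
eef_pos: [0.513, -0.0002, 0.1258]
tool_rot: [0.08, 0.997, -0.0, -0.002]
ft_force: [-0.1, -0.3, -4.2]
grip_width: 0.065
```

```bash
python3 -c "
from h import *
st();avg(4)"
```

```text
t 12.65 p [ 5.130e-01 -2.000e-04  1.258e-01] xax [-0.987  0.159  0.003] yang 1.4109 z [-0.003 -0.    -1.   ] q [-0.    0.34 -0.15  1.09 -0.    0.16] w 0.065 F [-0.12 -0.28 -4.24] M [-0.058  0.017  0.037] Mcase_y 0.007
Mavg -0.0059 sd 0.0269
```

Request:
play_rows --moves '[[-1, [2.5, 0, 0], [0, 0, 0]], [-1, [2.5, 0, 0], [0, 0, 0]], [-1, [2.5, 0, 0], [0, 0, 0]], [-1, [2.5, 0, 0], [0, 0, 0]], [-1, [0, 0, 0], [0, 0, 0]], [-1, [0, 0, 0], [0, 0, 0]], [-1, [0, 0, 0], [0, 0, 0]], [-1, [0, 0, 0], [0, 0, 0]], [-1, [0, 0, 0], [0, 0, 0]], [-1, [0, 0, 0], [0, 0, 0]]]'

```text
clock: 13.68
eef_pos: [0.4163, 0.0156, 0.1273]
tool_rot: [0.08, 0.997, -0.0, 0.0]
ft_force: [-0.8, -0.6, -2.7]
grip_width: 0.0654
```

```bash
python3 -c "
from h import *
avg()"
```

```text
Mavg 0.0084 sd 0.0203
```

Request:
play_rows --moves '[[-1, [-2.5, 0, 0], [0, 0, 0]], [-1, [-2.5, 0, 0], [0, 0, 0]], [-1, [-2.5, 0, 0], [0, 0, 0]], [-1, [-2.5, 0, 0], [0, 0, 0]], [-1, [0, 0, 0], [0, 0, 0]], [-1, [0, 0, 0], [0, 0, 0]], [-1, [0, 0, 0], [0, 0, 0]], [-1, [0, 0, 0], [0, 0, 0]], [-1, [0, 0, 0], [0, 0, 0]], [-1, [0, 0, 0], [0, 0, 0]]]'

```text
clock: 14.92
eef_pos: [0.5136, -0.0, 0.1275]
tool_rot: [0.08, 0.997, -0.0, -0.0]
ft_force: [0.4, -0.0, -3.5]
grip_width: 0.0651
```

```bash
python3 -c "
from h import *
avg()"
```

```text
Mavg 0.0041 sd 0.036
```

Request:
play_rows --moves '[[-1, [2.5, 0, 0], [0, 0, 0]], [-1, [2.5, 0, 0], [0, 0, 0]], [-1, [2.5, 0, 0], [0, 0, 0]], [-1, [2.5, 0, 0], [0, 0, 0]], [-1, [0, 0, 0], [0, 0, 0]], [-1, [0, 0, 0], [0, 0, 0]], [-1, [0, 0, 0], [0, 0, 0]], [-1, [0, 0, 0], [0, 0, 0]], [-1, [0, 0, 0], [0, 0, 0]], [-1, [0, 0, 0], [0, 0, 0]]]'

```text
clock: 16.15
eef_pos: [0.4163, 0.0156, 0.1273]
tool_rot: [0.08, 0.997, 0.0, 0.0]
ft_force: [0.1, -0.8, -4.2]
grip_width: 0.065
```

```bash
python3 -c "
from h import *
avg()"
```

```text
Mavg -0.0261 sd 0.0269
```

Request:
play_rows --moves '[[-1, [-2.5, 0, 0], [0, 0, 0]], [-1, [-2.5, 0, 0], [0, 0, 0]], [-1, [-2.5, 0, 0], [0, 0, 0]], [-1, [-2.5, 0, 0], [0, 0, 0]], [-1, [0, 0, 0], [0, 0, 0]], [-1, [0, 0, 0], [0, 0, 0]], [-1, [0, 0, 0], [0, 0, 0]], [-1, [0, 0, 0], [0, 0, 0]], [-1, [0, 0, 0], [0, 0, 0]], [-1, [0, 0, 0], [0, 0, 0]]]'

```text
clock: 17.38
eef_pos: [0.5136, -0.0, 0.1274]
tool_rot: [0.08, 0.997, -0.0, -0.0]
ft_force: [-0.3, -0.4, -3.6]
grip_width: 0.065
```

```bash
python3 -c "
from h import *
avg();to(.5153,0,.019)"
```

```text
Mavg -0.0025 sd 0.0405
t 17.78 p [ 5.142e-01 -2.000e-04  1.273e-01] xax [-0.987  0.159 -0.   ] yang 1.411 z [ 0.  0. -1.] q [-0.    0.34 -0.14  1.09  0.    0.16] w 0.0649 F [-0.63 -0.32 -3.5 ] M [-0.056 -0.019 -0.005] Mcase_y -0.027
tool delta cm [-0.1   0.03 10.83] yaw turn z 0.0
```

The middle case is packed: the moment stays under 0.03. Putting it back and going to the right case.

Request:
play_rows --moves '[[-1, [0, 0, 1.5], [0, 0, 0]], [-1, [0, 0, 2], [0, 0, 0]], [-1, [0, 0, 2], [0, 0, 0]], [-1, [0, 0, 2], [0, 0, 0]], [-1, [0, 0, 1.5], [0, 0, 0]], [-1, [0, 0, 0.7], [0, 0, 0]], [-1, [0, 0, 0.5], [0, 0, 0]], [-1, [0, 0, 0.4], [0, 0, 0]], [-1, [0, 0, 0.2], [0, 0, 0]], [-1, [0, 0, 0.1], [0, 0, 0]], [-1, [0, 0, 0], [0, 0, 0]]]'

```text
clock: 18.7
eef_pos: [0.515, -0.0002, 0.0191]
tool_rot: [0.08, 0.997, 0.0, 0.001]
ft_force: [0.5, -0.3, -4.4]
grip_width: 0.0648
```

Request:
play_rows --moves '[[-1, [0, 0, 0.1], [0, 0, 0]], [-1, [0, 0, 0], [0, 0, 0]], [1, [0, 0, 0], [0, 0, 0]], [1, [0, 0, 0], [0, 0, 0]], [1, [0, 0, 0], [0, 0, 0]], [1, [0, 0, 0], [0, 0, 0]], [1, [0, 0, -1.5], [0, 0, 0]], [1, [0, 0, -3], [0, 0, 0]], [1, [0, 0, -3], [0, 0, 0]], [1, [0, 0, -1.5], [0, 0, 0]], [1, [0, 0, 0], [0, 0, 0]]]'

```text
clock: 19.62
eef_pos: [0.5175, -0.0002, 0.1115]
tool_rot: [0.08, 0.997, 0.0, 0.004]
ft_force: [0.7, 0.4, 0.1]
grip_width: 0.0854
```

Request:
play_rows --moves '[[1, [0.2, -2, 0], [0, 0, 0]], [1, [0.3, -3, 0], [0, 0, 0]], [1, [0.3, -3, 0], [0, 0, 0]], [1, [0.3, -3, 0], [0, 0, 0]], [1, [0.2, -2.2, 0], [0, 0, 0]], [1, [0, 0, 0], [0, 0, 0]], [1, [0, 0, 0], [0, 0, 0]]]'

```text
clock: 20.2
eef_pos: [0.4796, -0.1292, 0.1064]
tool_rot: [0.081, 0.997, 0.0, -0.001]
ft_force: [1.4, -0.3, 0.7]
grip_width: 0.0853
```

Run:
```python
from h import *
to(.481,-.128,.012)
p,d=bot.camera("wrist");cv2.imwrite("pics/w3.png",p[:,:,::-1])
```

```text
t 20.2 p [ 0.4796 -0.1292  0.1064] xax [-0.987  0.162  0.001] yang 1.4083 z [-0.001  0.001 -1.   ] q [-0.26  0.33 -0.22  1.03  0.   -0.1 ] w 0.0853 F [ 1.36 -0.33  0.68] M [ 0.076  0.051 -0.027] Mcase_y 0.062
tool delta cm [-0.13  0.14  9.44] yaw turn z -0.003
```

View pics/w3.png

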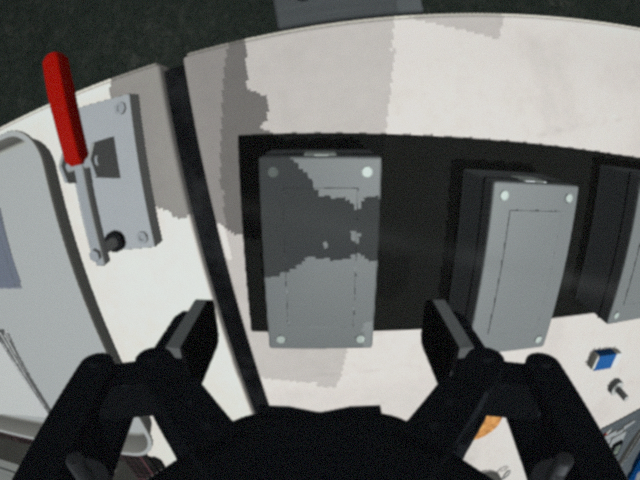

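The wrist view shows the right case between the fingers, around column 320. The middle case at (520,260) and the left case stand upright on the mat. Now gripping the right case.

Request:
play_rows --moves '[[1, [-0.1, 0.1, 2], [0, 0, 0]], [1, [0, 0, 3], [0, 0, 0]], [1, [0, 0, 2.5], [0, 0, 0]], [1, [0, 0, 1.4], [0, 0, 0]], [1, [0, 0, 0], [0, 0, 0]], [1, [0, 0, 0], [0, 0, 0]], [-1, [0, 0, 0], [0, 0, 0]], [-1, [0, 0, 0], [0, 0, 0]], [-1, [0, 0, 0], [0, 0, 0]], [-1, [0, 0, 0], [0, 0, 0]], [-1, [0, 0, 0], [0, 0, 0]], [-1, [0, 0, 0], [0, 0, 0]]]'

```text
clock: 21.25
eef_pos: [0.4832, -0.1278, 0.02]
tool_rot: [0.08, 0.997, -0.0, 0.002]
ft_force: [0.0, 1.0, 5.8]
grip_width: 0.0651
```

```bash
python3 -c "
from h import *
st()"
```

```text
t 21.25 p [ 0.4832 -0.1278  0.02  ] xax [-0.987  0.159 -0.004] yang 1.4114 z [ 0.004 -0.001 -1.   ] q [-0.26  0.44 -0.32  0.81  0.   -0.1 ] w 0.0651 F [0.05 1.04 5.85] M [-0.076  0.088  0.053] Mcase_y 0.075
```

Request:
play_rows --moves '[[-1, [0, 0, -0.5], [0, 0, 0]], [-1, [0, 0, -1.5], [0, 0, 0]], [-1, [0, 0, -2], [0, 0, 0]], [-1, [0, 0, -2], [0, 0, 0]], [-1, [0, 0, -2], [0, 0, 0]], [-1, [0, 0, -2], [0, 0, 0]], [-1, [0, 0, -1], [0, 0, 0]], [-1, [0, 0, 0], [0, 0, 0]], [-1, [0, 0, 0], [0, 0, 0]], [-1, [0, 0, 0], [0, 0, 0]]]'

```text
clock: 22.08
eef_pos: [0.4804, -0.1273, 0.1269]
tool_rot: [0.08, 0.997, 0.0, -0.001]
ft_force: [-1.1, -0.2, -4.8]
grip_width: 0.0651
```

```bash
python3 -c "
from h import *
st();avg(4)"
```

```text
t 22.08 p [ 0.4804 -0.1273  0.1269] xax [-0.987  0.159  0.003] yang 1.4109 z [-0.003  0.001 -1.   ] q [-0.26  0.31 -0.19  1.08  0.   -0.1 ] w 0.0651 F [-1.14 -0.19 -4.79] M [-0.015  0.    -0.016] Mcase_y -0.002
Mavg 0.0102 sd 0.0332
```

Request:
play_rows --moves '[[-1, [2.5, 0, 0], [0, 0, 0]], [-1, [2.5, 0, 0], [0, 0, 0]], [-1, [2.5, 0, 0], [0, 0, 0]], [-1, [2.5, 0, 0], [0, 0, 0]], [-1, [0, 0, 0], [0, 0, 0]], [-1, [0, 0, 0], [0, 0, 0]], [-1, [0, 0, 0], [0, 0, 0]], [-1, [0, 0, 0], [0, 0, 0]], [-1, [0, 0, 0], [0, 0, 0]], [-1, [0, 0, 0], [0, 0, 0]]]'

```text
clock: 23.12
eef_pos: [0.3836, -0.1118, 0.1283]
tool_rot: [0.08, 0.997, -0.0, 0.0]
ft_force: [0.4, -0.2, -4.2]
grip_width: 0.0647
```

```bash
python3 -c "
from h import *
avg()"
```

```text
Mavg 0.0132 sd 0.0222
```

Request:
play_rows --moves '[[-1, [-2.5, 0, 0], [0, 0, 0]], [-1, [-2.5, 0, 0], [0, 0, 0]], [-1, [-2.5, 0, 0], [0, 0, 0]], [-1, [-2.5, 0, 0], [0, 0, 0]], [-1, [0, 0, 0], [0, 0, 0]], [-1, [0, 0, 0], [0, 0, 0]], [-1, [0, 0, 0], [0, 0, 0]], [-1, [0, 0, 0], [0, 0, 0]], [-1, [0, 0, 0], [0, 0, 0]], [-1, [0, 0, 0], [0, 0, 0]]]'

```text
clock: 24.35
eef_pos: [0.4809, -0.1275, 0.1285]
tool_rot: [0.08, 0.997, 0.0, -0.0]
ft_force: [0.5, -0.0, -4.6]
grip_width: 0.0654
```

```bash
python3 -c "
from h import *
avg()"
```

```text
Mavg -0.0024 sd 0.0178
```

Request:
play_rows --moves '[[-1, [2.5, 0, 0], [0, 0, 0]], [-1, [2.5, 0, 0], [0, 0, 0]], [-1, [2.5, 0, 0], [0, 0, 0]], [-1, [2.5, 0, 0], [0, 0, 0]], [-1, [0, 0, 0], [0, 0, 0]], [-1, [0, 0, 0], [0, 0, 0]], [-1, [0, 0, 0], [0, 0, 0]], [-1, [0, 0, 0], [0, 0, 0]], [-1, [0, 0, 0], [0, 0, 0]], [-1, [0, 0, 0], [0, 0, 0]]]'

```text
clock: 25.58
eef_pos: [0.3836, -0.1118, 0.1283]
tool_rot: [0.08, 0.997, -0.0, 0.0]
ft_force: [-0.0, 0.1, -3.7]
grip_width: 0.0651
```

```bash
python3 -c "
from h import *
avg()"
```

```text
Mavg 0.0005 sd 0.0183
```

Request:
play_rows --moves '[[-1, [-2.5, 0, 0], [0, 0, 0]], [-1, [-2.5, 0, 0], [0, 0, 0]], [-1, [-2.5, 0, 0], [0, 0, 0]], [-1, [-2.5, 0, 0], [0, 0, 0]], [-1, [0, 0, 0], [0, 0, 0]], [-1, [0, 0, 0], [0, 0, 0]], [-1, [0, 0, 0], [0, 0, 0]], [-1, [0, 0, 0], [0, 0, 0]], [-1, [0, 0, 0], [0, 0, 0]], [-1, [0, 0, 0], [0, 0, 0]]]'

```text
clock: 26.82
eef_pos: [0.4809, -0.1275, 0.1285]
tool_rot: [0.08, 0.997, 0.0, -0.0]
ft_force: [-0.5, 0.1, -4.6]
grip_width: 0.0654
```

```bash
python3 -c "
from h import *
avg();to(.4825,-.1275,.020)"
```

```text
Mavg 0.0074 sd 0.038
t 27.22 p [ 0.4816 -0.1276  0.1284] xax [-0.987  0.159 -0.   ] yang 1.411 z [ 0. -0. -1.] q [-0.26  0.31 -0.18  1.08  0.   -0.1 ] w 0.0651 F [ 0.03 -0.62 -4.18] M [-0.007  0.02   0.073] Mcase_y 0.019
tool delta cm [-0.09  0.02 10.84] yaw turn z -0.0
```

The right case is packed too, so the left one rattles (±0.068 N m). Putting the right case back and returning to the left.

Request:
play_rows --moves '[[-1, [0, 0, 1.5], [0, 0, 0]], [-1, [0, 0, 2], [0, 0, 0]], [-1, [0, 0, 2], [0, 0, 0]], [-1, [0, 0, 2], [0, 0, 0]], [-1, [0, 0, 1.5], [0, 0, 0]], [-1, [0, 0, 0.7], [0, 0, 0]], [-1, [0, 0, 0.5], [0, 0, 0]], [-1, [0, 0, 0.4], [0, 0, 0]], [-1, [0, 0, 0.2], [0, 0, 0]], [-1, [0, 0, 0.1], [0, 0, 0]], [-1, [0, 0, 0], [0, 0, 0]]]'

```text
clock: 28.13
eef_pos: [0.4823, -0.1278, 0.0201]
tool_rot: [0.08, 0.997, -0.0, 0.001]
ft_force: [0.6, 0.2, -4.1]
grip_width: 0.0651
```

Request:
play_rows --moves '[[-1, [0, 0, 0.1], [0, 0, 0]], [-1, [0, 0, 0], [0, 0, 0]], [1, [0, 0, 0], [0, 0, 0]], [1, [0, 0, 0], [0, 0, 0]], [1, [0, 0, 0], [0, 0, 0]], [1, [0, 0, 0], [0, 0, 0]], [1, [0, 0, -1.5], [0, 0, 0]], [1, [0, 0, -3], [0, 0, 0]], [1, [0, 0, -3], [0, 0, 0]], [1, [0, 0, -1.5], [0, 0, 0]], [1, [0, 0, 0], [0, 0, 0]]]'

```text
clock: 29.05
eef_pos: [0.4847, -0.1284, 0.1124]
tool_rot: [0.08, 0.997, -0.001, 0.004]
ft_force: [0.1, 0.4, -0.0]
grip_width: 0.0855
```

Request:
play_rows --moves '[[1, [0, 1.5, 0], [0, 0, 0]], [1, [0, 2.5, 0], [0, 0, 0]], [1, [0, 3, 0], [0, 0, 0]], [1, [0, 3, 0], [0, 0, 0]], [1, [0, 3, 0], [0, 0, 0]], [1, [0, 3, 0], [0, 0, 0]], [1, [0, 3, 0], [0, 0, 0]], [1, [0, 3, 0], [0, 0, 0]], [1, [0, 2.5, 0], [0, 0, 0]], [1, [0, 1.4, 0], [0, 0, 0]], [1, [0, 0, 0], [0, 0, 0]], [1, [0, 0, 0], [0, 0, 0]]]'

```text
clock: 30.05
eef_pos: [0.5222, 0.1281, 0.1074]
tool_rot: [0.079, 0.997, -0.001, -0.001]
ft_force: [-0.2, -0.3, 0.8]
grip_width: 0.0856
```

Run:
```python
from h import *
to(.523,.128,.012)
p,d=bot.camera("wrist");cv2.imwrite("pics/w4.png",p[:,:,::-1])
```

```text
t 30.05 p [0.5222 0.1281 0.1074] xax [-0.987  0.158  0.001] yang 1.4123 z [-0.002 -0.001 -1.   ] q [ 0.24  0.4  -0.11  1.07 -0.    0.4 ] w 0.0856 F [-0.17 -0.34  0.83] M [-0.085  0.036 -0.042] Mcase_y 0.022
tool delta cm [-0.09  0.02  9.54] yaw turn z 0.001
```

View pics/w4.png

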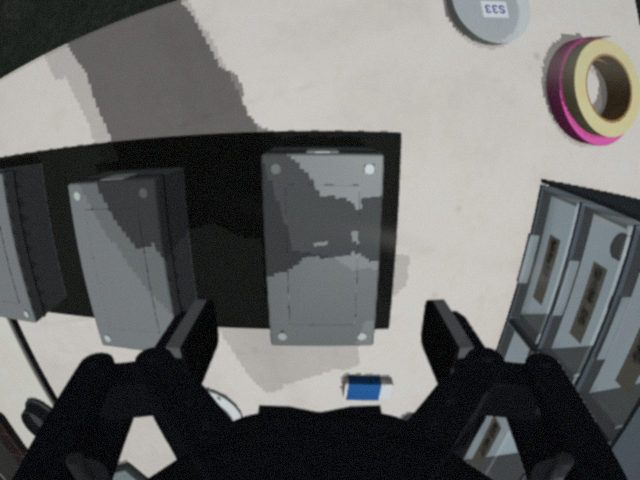

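All three cases stand in place and the left one is centred at about (322,250). Gripping it, lifting it, and shaking once more to confirm.

Request:
play_rows --moves '[[1, [-0.1, 0, 2], [0, 0, 0]], [1, [0, 0, 3], [0, 0, 0]], [1, [0, 0, 2.5], [0, 0, 0]], [1, [0, 0, 1.5], [0, 0, 0]], [1, [0, 0, 0], [0, 0, 0]], [1, [0, 0, 0], [0, 0, 0]], [-1, [0, 0, 0], [0, 0, 0]], [-1, [0, 0, 0], [0, 0, 0]], [-1, [0, 0, 0], [0, 0, 0]], [-1, [0, 0, 0], [0, 0, 0]], [-1, [0, 0, 0], [0, 0, 0]], [-1, [0, 0, 0], [0, 0, 0]]]'

```text
clock: 31.1
eef_pos: [0.5255, 0.128, 0.0203]
tool_rot: [0.08, 0.997, 0.0, 0.002]
ft_force: [-0.6, -2.1, 6.7]
grip_width: 0.0651
```

Request:
play_rows --moves '[[-1, [0, 0, -0.5], [0, 0, 0]], [-1, [0, 0, -1.5], [0, 0, 0]], [-1, [0, 0, -2], [0, 0, 0]], [-1, [0, 0, -2], [0, 0, 0]], [-1, [0, 0, -2], [0, 0, 0]], [-1, [0, 0, -2], [0, 0, 0]], [-1, [0, 0, -1], [0, 0, 0]], [-1, [0, 0, 0], [0, 0, 0]], [-1, [0, 0, 0], [0, 0, 0]], [-1, [0, 0, 0], [0, 0, 0]]]'

```text
clock: 31.93
eef_pos: [0.5225, 0.1277, 0.1267]
tool_rot: [0.08, 0.997, -0.0, -0.001]
ft_force: [0.4, -0.1, -4.1]
grip_width: 0.0651
```

Request:
play_rows --moves '[[-1, [2.5, 0, 0], [0, 0, 0]], [-1, [2.5, 0, 0], [0, 0, 0]], [-1, [2.5, 0, 0], [0, 0, 0]], [-1, [2.5, 0, 0], [0, 0, 0]], [-1, [0, 0, 0], [0, 0, 0]], [-1, [0, 0, 0], [0, 0, 0]], [-1, [0, 0, 0], [0, 0, 0]], [-1, [0, 0, 0], [0, 0, 0]], [-1, [0, 0, 0], [0, 0, 0]], [-1, [0, 0, 0], [0, 0, 0]]]'

```text
clock: 32.77
eef_pos: [0.4258, 0.1438, 0.1281]
tool_rot: [0.08, 0.997, -0.0, 0.0]
ft_force: [-0.0, -0.0, -3.9]
grip_width: 0.065
```

```bash
python3 -c "
from h import *
avg(12)"
```

```text
Mavg -0.0651 sd 0.0161
```

Request:
play_rows --moves '[[-1, [-2.5, 0, 0], [0, 0, 0]], [-1, [-2.5, 0, 0], [0, 0, 0]], [-1, [-2.5, 0, 0], [0, 0, 0]], [-1, [-2.5, 0, 0], [0, 0, 0]], [-1, [0, 0, 0], [0, 0, 0]], [-1, [0, 0, 0], [0, 0, 0]], [-1, [0, 0, 0], [0, 0, 0]], [-1, [0, 0, 0], [0, 0, 0]], [-1, [0, 0, 0], [0, 0, 0]], [-1, [0, 0, 0], [0, 0, 0]]]'

```text
clock: 34.2
eef_pos: [0.523, 0.1282, 0.1284]
tool_rot: [0.08, 0.997, -0.0, -0.0]
ft_force: [0.3, 0.8, -4.6]
grip_width: 0.065
```

```bash
python3 -c "
from h import *
avg(12);to(.687,-.011,.13)"
```

```text
Mavg 0.0642 sd 0.0307
t 34.8 p [0.5238 0.1279 0.1283] xax [-0.987  0.159  0.   ] yang 1.411 z [-0. -0. -1.] q [ 0.24  0.38 -0.07  1.12  0.    0.4 ] w 0.0654 F [ 0.51 -0.16 -4.47] M [ 0.038  0.129 -0.026] Mcase_y 0.133
tool delta cm [-18.33 -11.12  -0.17] yaw turn z -0.0
```

Confirmed: the left case rattles. Moving it over the pad.

Request:
play_rows --moves '[[-1, [-0.8, -0.5, 0], [0, 0, 0]], [-1, [-1.5, -1, 0], [0, 0, 0]], [-1, [-1.8, -1.1, 0], [0, 0, 0]], [-1, [-2, -1.2, 0], [0, 0, 0]], [-1, [-2, -1.2, 0], [0, 0, 0]], [-1, [-2, -1.2, 0], [0, 0, 0]], [-1, [-2, -1.2, 0], [0, 0, 0]], [-1, [-2, -1.2, 0], [0, 0, 0]], [-1, [-1.8, -1.1, 0], [0, 0, 0]], [-1, [-1.4, -0.8, 0], [0, 0, 0]], [-1, [-0.7, -0.5, 0], [0, 0, 0]], [-1, [-0.3, -0.1, 0], [0, 0, 0]]]'

```text
clock: 35.8
eef_pos: [0.6877, -0.0127, 0.1275]
tool_rot: [0.081, 0.997, -0.0, -0.0]
ft_force: [0.0, 0.3, -3.5]
grip_width: 0.0651
```

Request:
play_rows --moves '[[-1, [0, 0, 0], [0, 0, 0]], [-1, [0, 0, 0], [0, 0, 0]], [-1, [0, 0, 0], [0, 0, 0]], [-1, [0, 0, 0], [0, 0, 0]], [-1, [0, 0, 0], [0, 0, 0]], [-1, [0, 0, 0], [0, 0, 0]]]'

```text
clock: 36.3
eef_pos: [0.6865, -0.0101, 0.1286]
tool_rot: [0.079, 0.997, 0.0, 0.0]
ft_force: [-0.8, 0.3, -4.3]
grip_width: 0.0652
```

Run:
```python
from h import *
to(.687,-.011,.13)
p,d=bot.camera("scene");cv2.imwrite("pics/s5.png",p[:,:,::-1])
p,d=bot.camera("top");P=cloud("top",d);z=P[...,2];v,u=np.mgrid[:480,:640]
for r in rect((u>190)&(u<430)&(v>240)&(v<380)&(z>.043)&(z<.065),"top",.053):print(*r)
```

```text
t 36.3 p [ 0.6865 -0.0101  0.1286] xax [-0.987  0.158 -0.   ] yang 1.4119 z [ 0.  0. -1.] q [-0.01  0.67  0.41  1.31  0.    0.14] w 0.0652 F [-0.81  0.31 -4.27] M [ 0.03   0.091 -0.015] Mcase_y 0.095
tool delta cm [-0.06 -0.08 -0.14] yaw turn z 0.001
[ 481. -128.] [121.  63.] -0.155 [392. 322.]
```

View pics/s5.png

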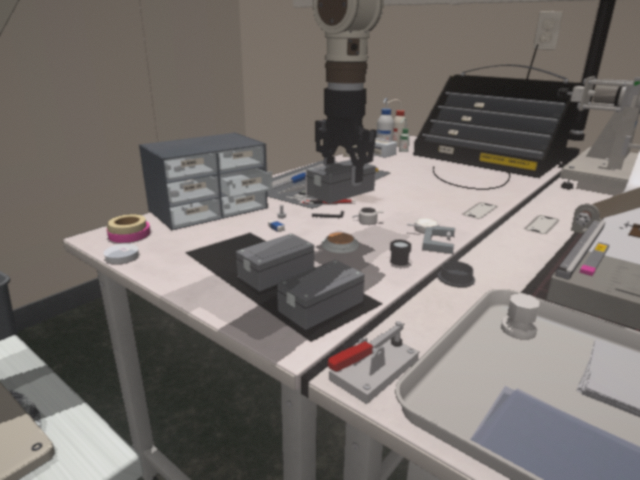

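The case is held level over the pad, at about (340,180) in the scene view. The middle and right cases at (276,260) and (322,292), and the bystanders, are where they were. Handing in.

```bash
python3 -c "
from h import *
print(bot.job_done())"
```

```text
the job is handed in; nothing more can be done
None
```

The left case has the loose ball. I handed the job in at about 36 s of the 67 s, with that case still in the gripper over the pad.

**Shake test:** I lifted each case about 107 mm and swung it 100 mm to and fro at least twice.

| Case | Wrist moment, towards / away from the robot |
|---|---|
| Left | −0.07 / +0.065 N m, and again on a third shake at the end |
| Middle | within 0.03 N m either way |
| Right | within 0.03 N m either way |

The left case's first shake was unclear (about −0.04 / 0.00), because I read the moment too briefly. The averaged repeats settled it, though ±0.07 is below the 0.1 N m quoted for the ball.

**Last checks:**
- **Held case:** the tool is within about 1 mm of the measured pad centre (0.687, −0.011) and level. The underside is about 0.11 m over the bench, and the fingers stand 65 mm apart with about 4 N of weight on the wrist.
- **Right case:** measured back at its first position, (481, −128) mm.
- **Middle case:** the arm hid it from the top camera, so I checked it only by eye in the scene view. It stands upright at the same pixel position as at the start.
- **Bystanders:** they look undisturbed in the scene view; I did not re-measure them.

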